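# Fit the end plate to a moulding box

### The arm

A 6-joint arm with a two-finger parallel gripper is mounted at the origin on the work surface. World frame = base frame: x ahead of the robot, y to its left, z up, the work surface at z = 0. Lengths are in m, angles in rad, forces in N, time in s.
With the tool pointing down it reaches from about 0.425 to 0.95 m from the base axis. Payload 3.5 kg.
Tool frame: the origin (TCP) lies on the centre line of the jaws, within the pads' length; the fingertips stand 14 mm ahead of it and the grasp point (between the pads) lies 5 mm behind it (ctrl.tip_reach is the distance from the TCP to the fingertips, in m); z points along the fingers, y is the line along which they close (so a half turn about z gives the same grasp; the last joint's range is limited). The gripper opens to 85 mm and grips with 20 to 120 N. Pads are 22 mm wide; open, the fingers measure 114 mm over their backs; the gripper's body (76 mm by 85 mm) begins 54 mm behind the grasp point. The pads swing forward as they close: fully open they stand 13 mm farther back than shut.
Start: joints at [-1.374, 0.286, 1.577, -0, 1.279, -0.15], TCP at [0.229, -0.635, 0.214] pointing down, gripper open.
Joint ranges: [-2.77, 2.77], [-0.9, 2.22], [0.21, 2.48], [-1.53, 4.67], [0.24, 2.81], [-2.84, 2.84]. Speed limits (rad/s): [2.79, 2.79, 3.14, 3.14, 3.14, 3.14].

### API

Orientations are given as a unit quaternion [x, y, z, w].
In Python, from plant import get_state, imaging, workorder, ctrl gives the robot as it stands. The module is installed in compiled form; this text tells all that it offers.
- The arm moves only by the shell command python3 -m jog 'ROWS' [FORCE]. ROWS is JSON, a list of rows, each a list of 7 numbers: the closure, from 0 (fully open) to 1 (shut), then the shift along the tool's x, y, z in mm, then the turn, a rotation vector about the tool's x, y, z in rad. In form: [[gripper, tx, ty, tz, ax, ay, az], ...]. A call has 1 to 12 rows; each row is the pose to reach, as a shift and turn from the pose commanded when the call began, along the tool's axes at that moment; what a row does not reach only later rows make up. A row lasts 1/10 s, in which the tool goes at most 50 mm and 8.59 degrees, less where a joint would pass 70% of its speed; a pose out of reach is approached as far as the arm can. A call with a gripper value outside its range is refused whole. The fingers move at their own pace and stop on an object; FORCE is the grip in N (left out, the last holds). Time passes only in rows, so rows that repeat a pose let the fingers close. It gives the time, the measured TCP pose, the force, the opening and the grip force at its end, in the units of the state.
- get_state(): the state, without advancing time (a new reading comes with each control period).
- imaging.read_camera(name): name is "scene" or "side" or "wrist"; returns a dict with "image" (420x560x3 uint8, blue, green, red), "fx", "fy", "cx", "cy" (pixels), "k1" (the pictures are not rectified: a ray, as slopes to the right and down, at radius r is drawn at 1 + k1 r^2 times it, then the intrinsics apply), "R" (3x3) and "t" (3): a world point X has camera coordinates R X + t; the wrist camera has in their place "tool_from_camera" (4x4, takes a point from camera to tool coordinates, whose origin is the TCP and whose axes are the flange's). Camera axes: x right, y down, z forward; pixel columns grow to the right and rows downward; lengths in m; the calibration is good to about 2 mm. A picture is of the moment at which its call begins: read the wrist's pose just before it. There is no depth.
- workorder.sign_off(): hands the job in; it is judged then, once.
The state is a dict: "time": time; "qpos": joint angles; "dq": joint speeds; "joint_efforts": joint torques, N m; "eef_pos": TCP position; "tcp_rot": TCP orientation; "contact_force": force on the tool from outside, world axes, zero at the start; "wrist_torque": the same for the moment, N m; "opening": opening from 0.0 (shut) to 1.0 (fully open); "finger_force": force on a finger pad.
Only numpy, scipy, OpenCV 4.12 (cv2) and the standard library are available. Lean on these libraries where they do the work, as an engineer would, in place of code of your own. Each camera call takes 0.05 s, during which the arm holds its last target. There are 200 camera calls.

### The job

The steel moulding box is missing its end plate: take the green plate out of the wooden rack, stand it in the slot of the wooden block and let go of it, then take it again by its two broad faces and slide it down the two upright channels of the box until it is fully home. Lower it gently all the way, without letting it drop, and leave the other two plates in the rack and everything else on the bench as it is.

Things in the scene. Friction and masses are not known exactly. Their poses are not given: they have to be found in the camera images.
- green_plate: Flat green-painted metal plate, 10 mm thick (its x), 62 mm wide (y), 90 mm tall (z), 0.14 to 0.28 kg; origin at the centre of its lower edge. It stands upright in one of the rack's three slots, which one varies. A plain slab: either face or end may lead. In the rack only its narrow side edges (62 mm apart) can be taken: the gaps to neighbours are 14 mm.
- green_plate_centre (a point): Centre of the green plate, 45 mm above its origin along its z; same axes.
- grey_plate: Bare steel plate of the same size and origin, standing in another slot of the rack; to be left there.
- copper_plate: Copper-coloured plate of the same size and origin, standing in another slot of the rack; to be left there.
- rack: Pale wooden rack fixed to the bench, 96 mm (its x) by 78 mm (its y) by 30 mm tall, origin at the centre of its underside. Three slots run along its y, at x = -24, 0 and +24 mm, each 13 mm wide, floor 8 mm above the bench, so the plates' tops are 98 mm above the bench and 68 mm above the rack. It stands to the robot's left or right, the box on the other side.
- block: Darker wooden holding block with pale slot lips fixed to the bench, 80 by 80 mm, 44 mm tall, between rack and box; origin at the centre of its underside. One slot through its middle along its y, open at both ends.
- block_slot (a point): Centre of the floor of the block's slot, 10 mm above the bench; axes of the block. The slot is 13 mm wide (x) and 26 mm deep, above which its mouth flares to 25 mm wide over 8 mm. A plate parked in it has its broad faces towards the block's x, its top 100 mm above the bench.
- box: Open-topped dark steel (bright channel mouths) moulding box fixed to the bench on a wooden board; origin on the bench under the middle between its two channels, at its open end (x = 0). It extends from there along its +x to the inside of the 56 mm high back wall at 90 mm. Side walls at y = +-32.5 mm, 5 mm thick, 84 mm high. Inside lies a low brass pattern, its top 18 mm above the bench.
- box_slot (a point): Middle between the upright channels, on the box's floor, 6 mm above the bench; axes of the box. Channels: 12 mm wide (x), 65 mm apart bottom to bottom (y), lips leaving 49 mm free between them, straight up to 84 mm above the bench, then flaring 6 mm outwards up to 96 mm. Home: plate's lower edge here, faces towards +-x, top at 96 mm, flush with the flares.
- hammer: Loose hammer lying on the bench, 260 mm long; bystander, lies farther from the robot than block and box.
- brush: Loose brush lying on the bench, 190 mm long; bystander, beside the holding block, under 40 mm high.
- scriber: Loose scriber with a handle like a screwdriver's, 180 mm long, lying on the bench; bystander, beside the holding block, under 40 mm high.
- ram_post: Loose wooden rammer: 85 mm square foot with an upright dowel, 166 mm tall; origin under the foot. Bystander at the far right.
- tin: Loose round tin, 70 mm across and 70 mm tall, origin under it; bystander, far side.
- wedge: Loose wooden slip, 90 by 30 by 20 mm; bystander, far side, left.
Mind the look-alikes: they are no part of the job. Several things have the shape of the green_plate; the one meant has the colours described above.

How it is judged:
By the outcome, as a careful person would: the job done as asked, in the order asked, and still so for the second after the job is handed in, with the robot touching nothing.
It also fails if it takes over 61 s, if anything falls off the work surface, if the arm or the gripper's body presses on something with over 40 N, if the wrist force passes 120 N, or if a joint passes its speed limit or range.

## Working session

There is one attempt and no reset: what is moved stays moved. The work goes in short steps, Python scripts to look and compute and a shell command to move; the robot and the scene stay as the last step left them, time stands still between calls to the robot, and variables do not carry over. Pictures are saved under pics/ and viewed, at most 10 in all, crops included, and the job is handed in when it is done.

```bash
mkdir -p pics; ls
cat > h.py <<'E'
import numpy as np, cv2
from scipy.spatial.transform import Rotation as Ro
from plant import get_state, imaging, workorder, ctrl
def snap(name,fn=None):
    s=get_state(); c=imaging.read_camera(name)
    if fn: cv2.imwrite('pics/'+fn,c['image'])
    if 'R' not in c:
        T=np.array(c['tool_from_camera']); Rw=Ro.from_quat(s['tcp_rot']).as_matrix()
        W=np.eye(4); W[:3,:3]=Rw; W[:3,3]=s['eef_pos']; M=np.linalg.inv(W@T); c['R']=M[:3,:3]; c['t']=M[:3,3]
    return c
def project(c,P):
    X=np.atleast_2d(P)@np.array(c['R']).T+np.array(c['t']); s=X[:,:2]/X[:,2:]
    s=s*(1+c['k1']*(s**2).sum(1,keepdims=True)); return s*[c['fx'],c['fy']]+[c['cx'],c['cy']]
def ray(c,uv):
    d=(np.array(uv,float)-[c['cx'],c['cy']])/[c['fx'],c['fy']]; s=d.copy()
    for _ in range(20): s=d/(1+c['k1']*(s@s))
    R=np.array(c['R']); return -R.T@np.array(c['t']), R.T@np.array([*s,1])
def at_z(c,uv,z):
    o,d=ray(c,uv); return o+d*(z-o[2])/d[2]
E
python3 - <<'E'
from h import *
a=snap('scene','scene0.png'); b=snap('side','side0.png'); 
for c in (a,b): print(ray(c,(280,210)),c['fx'],c['k1'])
print(get_state(), ctrl.tip_reach)
E
```

```text
pics
(array([ 1.03544904, -0.53629668,  0.58918968]), array([-0.50754221,  0.64325825, -0.5733309 ])) 424.17417961107355 -0.11177257052419626
(array([0.19720446, 0.75942258, 0.67381571]), array([ 0.36361982, -0.70465381, -0.60943286])) 413.70167863733434 -0.01548608432421705
{'time': 0.1, 'qpos': array([-1.37399956e+00,  2.87123221e-01,  1.57801689e+00,  1.90456589e-05,
        1.27860034e+00, -1.50002080e-01]), 'dq': array([-0.00047871, -0.00191133, -0.00389246, -0.00128317,  0.00132862,
        0.00020002]), 'joint_efforts': array([ 1.02085753e-03, -4.07298160e+01, -2.93698597e+01, -1.43505195e-04,
        3.41494801e-03,  1.07598095e-05]), 'eef_pos': array([ 0.22933302, -0.63418525,  0.21316219]), 'tcp_rot': array([ 9.85003858e-01,  1.72528972e-01, -1.60102553e-05, -1.07381454e-03]), 'contact_force': array([-0.00423307, -0.48648574,  0.00454325]), 'wrist_torque': array([ 0.00241948,  0.00249192, -0.00825976]), 'finger_force': 0.0, 'opening': 0.99900209896887} 0.014
```

View pics/scene0.png

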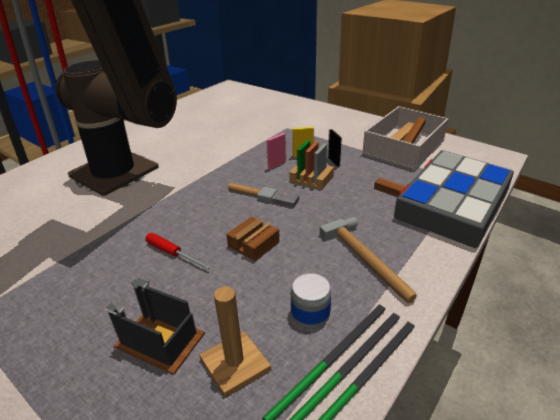

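View pics/side0.png

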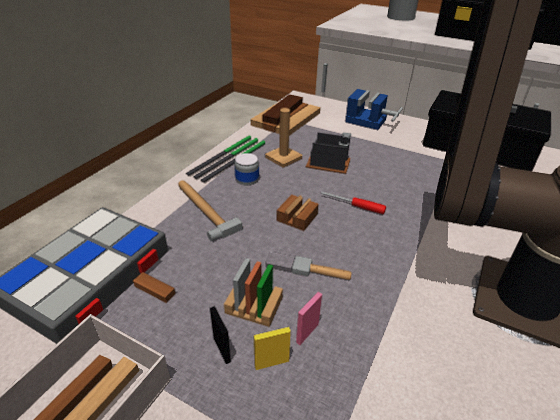

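The rack, with its copper, grey and green plates, is at the robot's left: scene (312,165), side (255,290). The block is at scene (253,237), side (298,210), and the box at scene (160,325), side (330,150). Thin green plate candidates:
- The plate in the rack's near slot, scene (303,160), side (265,288). This fits: it is green and stands in the rack.
- The pink, yellow and black slabs standing on the bench around it. These are the wrong colour and outside the rack.

I'll enlarge the crops to confirm and measure.

Run:
```python
from h import *
def crop(im,u,v,w,h,k):
    o=cv2.resize(im[v:v+h,u:u+w],None,fx=k,fy=k,interpolation=cv2.INTER_CUBIC)
    for x in range((u+9)//10*10,u+w,10):
        cv2.line(o,((x-u)*k,0),((x-u)*k,5 if x%50 else 14),(0,255,255),1)
        if x%20==0: cv2.putText(o,str(x),((x-u)*k-10,22),0,.35,(0,255,255),1)
    for y in range((v+9)//10*10,v+h,10):
        cv2.line(o,(0,(y-v)*k),(5,(y-v)*k),(0,255,255),1)
        if y%20==0: cv2.putText(o,str(y),(7,(y-v)*k+4),0,.35,(0,255,255),1)
    return o
a=cv2.imread('pics/scene0.png');b=cv2.imread('pics/side0.png')
m1=np.hstack([crop(a,260,120,100,75,4),crop(b,210,245,100,75,4)])
m2=np.hstack([crop(a,208,200,100,75,4),crop(b,250,180,100,75,4)])
cv2.imwrite('pics/m1.png',np.vstack([m1,m2]))
cv2.imwrite('pics/m2.png',np.hstack([crop(a,105,275,110,95,4)[:, :400],crop(b,285,110,100,95,4)]))
```

```text
(no output)
```

View pics/m1.png

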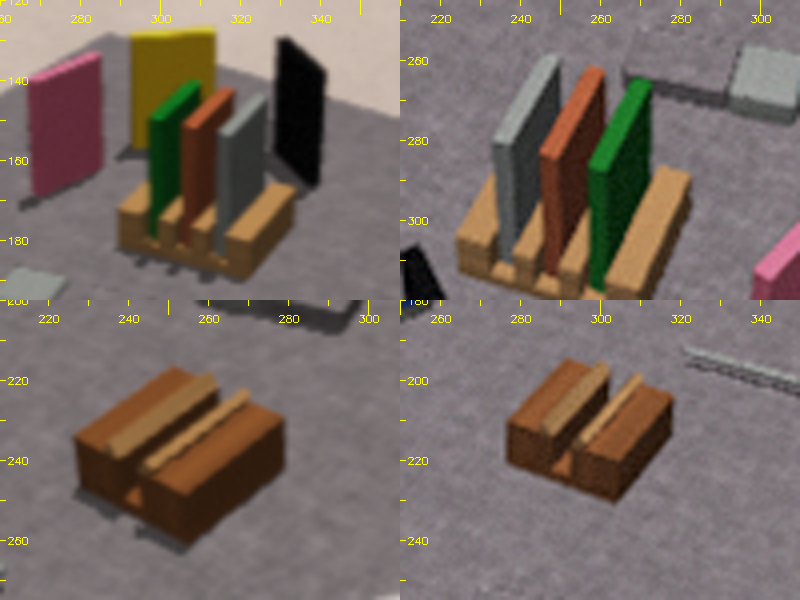

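View pics/m2.png

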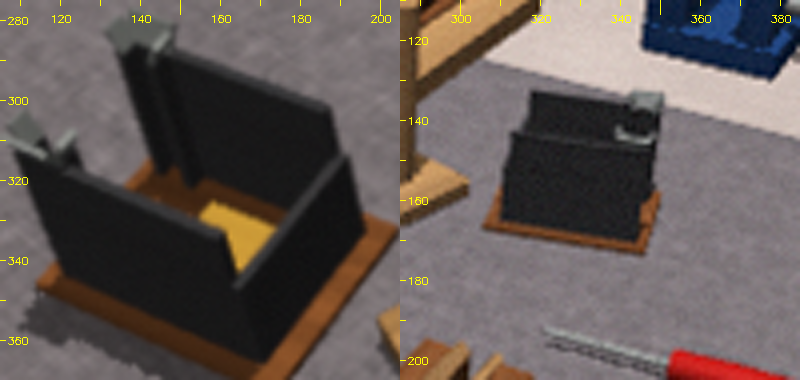

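The crop confirms the green plate in the rack, with its top at scene (298–310, 141–151) and side (257–272, 265–286). The pink, yellow and black slabs stand on the bench outside the rack. I'll fit the poses now.

```bash
cat >> h.py <<'E'
from scipy.optimize import least_squares
def place(p,L):
    L=np.array(L,float)/1000; c,s=np.cos(p[2]),np.sin(p[2])
    return np.c_[p[0]+c*L[:,0]-s*L[:,1],p[1]+s*L[:,0]+c*L[:,1],L[:,2]]
def fit(obs,p0):
    f=lambda p:np.concatenate([(project(c,place(p,L))-np.array(U)).ravel() for c,L,U in obs])
    r=least_squares(f,p0,loss='soft_l1'); return r.x,np.round(r.fun.reshape(-1,2),1)
E
python3 - <<'E'
from h import *
a=snap('scene');b=snap('side')
q=lambda z,h,w,s:[(x*h,y*w,z) for x,y in s]
p,r=fit([(a,q(30,48,39,[(-1,-1),(1,-1),(1,1)]),[(289.5,171.75),(318,178.5),(333.75,166.75)]),
 (b,q(30,48,39,[(1,1),(1,-1),(-1,-1),(-1,1)]),[(224.5,304.5),(232.5,289.5),(282.5,289),(269,319.5)])],[.65,.3,.3])
print('rack',p,r.tolist())
p,r=fit([(a,q(98,5,31,[(-1,-1),(1,-1),(1,1),(-1,1)]),[(297.5,149.5),(300.5,151),(310,142.5),(307.5,140.5)]),
 (b,q(98,5,31,[(1,1),(-1,1),(-1,-1),(1,-1)]),[(257.5,285),(261,286.5),(272.5,266),(269,264.5)])],[.65,.3,.3])
print('green',p,r.tolist())
p,r=fit([(a,q(44,40,40,[(-1,-1),(1,-1),(1,1),(-1,1)]),[(227,233.75),(254.75,247.5),(279,229.25),(251.25,216.75)]),
 (b,q(44,40,40,[(1,1),(-1,1),(-1,-1),(1,-1)]),[(276.75,210.25),(304,220),(318,205),(291.5,194.5)])],[.65,.0,.3])
print('block',p,r.tolist())
for n,u in [('chan+y',(141,283)),('chan-y',(111,307))]: print(n,at_z(a,u,.096))
print('backtop',at_z(a,(191,314),.056),at_z(a,(164,347),.056)); print('side chan+y',at_z(b,(345,140),.09))
for n,u in [('pink',(282,190)),('yellow',0)][:1]: pass
print('pink base',at_z(a,(268.5,169),0),at_z(a,(285.5,163),0),'yellow',at_z(a,(293,157),0),at_z(a,(313,150),0),'black',at_z(a,(328,158),0),at_z(a,(340,167),0))
E
```

```text
rack [0.49222515 0.29366551 0.16788059] [[-0.5, -0.5], [4.5, 0.7], [0.0, -0.9], [-1.3, 1.0], [6.4, -11.8], [-0.2, 0.5], [0.4, -0.5]]
green [0.47137341 0.28481072 0.15495842] [[-1.2, -0.3], [-0.6, -1.0], [0.2, -2.1], [-0.7, -0.8], [-1.5, 0.4], [0.1, 0.3], [0.2, -1.8], [-1.1, -1.6]]
block [ 0.54785065 -0.01366282 -0.0218499 ] [[-1.2, -2.4], [-0.4, -1.5], [0.2, -2.6], [-0.2, -3.2], [-1.2, -3.3], [-0.1, -2.9], [-0.1, -4.5], [-0.9, -3.2]]
chan+y [ 0.53818301 -0.28532737  0.096     ]
chan-y [ 0.54278193 -0.34881284  0.096     ]
backtop [ 0.62459732 -0.26041603  0.056     ] [ 0.63991952 -0.33192999  0.056     ]
side chan+y [ 0.53891776 -0.31558009  0.09      ]
pink base [0.36526316 0.26635789 0.        ] [0.38367225 0.32189375 0.        ] yellow [0.37986659 0.36410209 0.        ] [0.40319974 0.43561594 0.        ] black [0.46775579 0.41788389 0.        ] [0.52405775 0.39151125 0.        ]
```

```bash
cat >> h.py <<'E'
def go(xyz,yaw):
    """tool-frame shift (mm) and rotvec to TCP xyz, tool down with tool x at yaw"""
    s=get_state(); R=Ro.from_quat(s['tcp_rot'])
    T=Ro.from_euler('z',yaw)*Ro.from_euler('x',np.pi)
    d=R.inv().apply(np.array(xyz)-s['eef_pos'])*1000; w=(R.inv()*T).as_rotvec()
    print('shift',d.round(1),'rot',w.round(4),'rows>=',max(np.linalg.norm(d)/50,np.degrees(np.linalg.norm(w))/8.59).round(1))
E
python3 - <<'E'
from h import *
c=imaging.read_camera('wrist'); print(np.round(c['tool_from_camera'],3),c['fx'])
go([.54,-.30,.30],.0)
E
```

```text
[[ 0.    -0.951 -0.309  0.079]
 [ 1.     0.     0.001  0.001]
 [-0.001 -0.309  0.951 -0.159]
 [ 0.     0.     0.     1.   ]] 318.5063143636744
shift [ 405.8 -209.1  -86. ] rot [-1.200e-03  1.000e-04  3.468e-01] rows>= 9.3
```

```bash
python3 -m jog '[[0,40,-20,-40,0,0,0],[0,85,-45,-86,0,0,0.1],[0,130,-66,-86,0,0,0.2],[0,175,-90,-86,0,0,0.347],[0,220,-112,-86,0,0,0.347],[0,265,-136,-86,0,0,0.347],[0,310,-158,-86,0,0,0.347],[0,355,-182,-86,0,0,0.347],[0,405,-209,-86,0,0,0.347],[0,405,-209,-86,0,0,0.347],[0,405,-209,-86,0,0,0.347]]'
python3 - <<'E'
from h import *
import pickle
c=snap('wrist','wbox.png'); pickle.dump(c,open('wbox.pkl','wb'))
s=get_state(); print(s['qpos'],s['eef_pos'])
go([.545,-.02,.30],0)
E
```

```text
time: 1.35
eef_pos: [0.5415, -0.297, 0.3003]
tcp_rot: [1.0, 0.003, 0.0, -0.001]
contact_force: [-0.3, -0.4, -0.3]
opening: 1.003
finger_force: 0.0
[-6.69251523e-01  1.08256713e-01  1.62739103e+00 -2.93270278e-04
  1.40624105e+00  8.97976893e-01] [ 0.5402931  -0.29883782  0.30023541]
shift [ 5.700e+00 -2.788e+02  2.000e-01] rot [0.     0.0004 0.0036] rows>= 5.6
```

View pics/wbox.png

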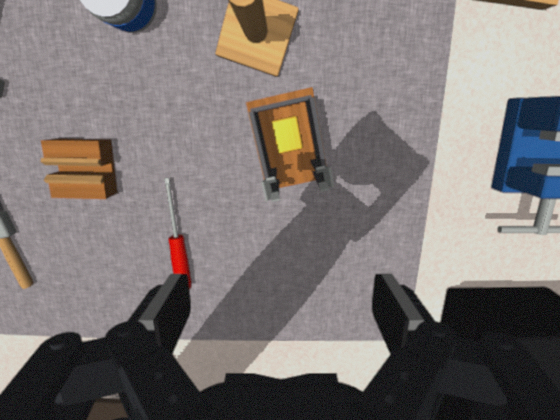

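The wrist view shows the box channel mouths at (271,188) and (320,175), the brass pattern at (287,135) and the block centre at (79,169). Next I'll look at the rack.

Run:
```python
from h import *
go([.44,.27,.28],.155)
```

```text
shift [ -98.2 -569.2   20.3] rot [ 0.      0.0004 -0.1514] rows>= 11.6
```

```bash
python3 -m jog '[[0,-8,-48,2,0,0,0],[0,-16,-96,4,0,0,0],[0,-25,-144,6,0,0,0],[0,-33,-192,8,0,0,0],[0,-41,-240,10,0,0,-0.05],[0,-50,-288,12,0,0,-0.1],[0,-58,-336,14,0,0,-0.15],[0,-66,-384,16,0,0,-0.15],[0,-75,-432,18,0,0,-0.15],[0,-83,-480,20,0,0,-0.15],[0,-91,-528,20,0,0,-0.15],[0,-98,-569,20,0,0,-0.15]]'
python3 -m jog '[[0,0,0,0,0,0,0],[0,0,0,0,0,0,0]]' >/dev/null
python3 - <<'E'
from h import *
import pickle
c=snap('wrist','wrack.png'); pickle.dump(c,open('wrack.pkl','wb'))
s=get_state(); print(s['qpos'],s['eef_pos'])
def crop(im,u,v,w,h,k):
    o=cv2.resize(im[v:v+h,u:u+w],None,fx=k,fy=k,interpolation=cv2.INTER_CUBIC)
    for x in range((u+9)//10*10,u+w,10):
        cv2.line(o,((x-u)*k,0),((x-u)*k,5),(0,255,255),1)
        if x%20==0: cv2.putText(o,str(x),((x-u)*k-10,15),0,.35,(0,255,255),1)
    for y in range((v+9)//10*10,v+h,10):
        cv2.line(o,(0,(y-v)*k),(5,(y-v)*k),(0,255,255),1)
        if y%20==0: cv2.putText(o,str(y),(7,(y-v)*k+4),0,.35,(0,255,255),1)
    return o
w=cv2.imread('pics/wbox.png'); p=project(c,[.4713,.2848,.098])[0].astype(int); print(p)
u=int(np.clip(p[0]-67,0,426)); v=int(np.clip(p[1]-110,0,270))
o=np.vstack([np.hstack([crop(w,230,80,133,125,3)[:, :399],crop(w,20,120,133,125,3)]),np.zeros((0,798,3),np.uint8)])
o2=crop(c['image'],u,v,199,112,2)
cv2.imwrite('pics/m3.png',o); cv2.imwrite('pics/m4.png',crop(c['image'],u,v,133,150,4))
E
```

```text
time: 2.6
eef_pos: [0.4411, 0.2693, 0.2805]
tcp_rot: [0.997, 0.074, 0.0, 0.0]
contact_force: [-0.1, -0.7, -0.3]
opening: 1.0
finger_force: 0.0
[ 3.47969025e-01 -1.14148301e-01  1.88495264e+00 -8.36591595e-04
  1.37110954e+00  1.77005844e+00] [0.44176659 0.26734194 0.2802851 ]
[267 157]
```

View pics/m3.png

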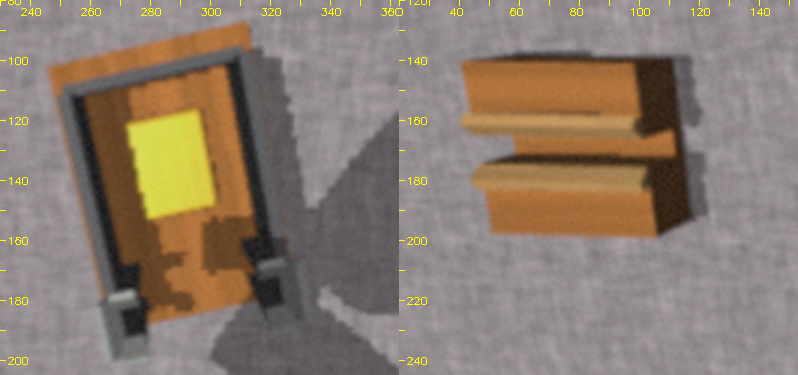

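View pics/m4.png

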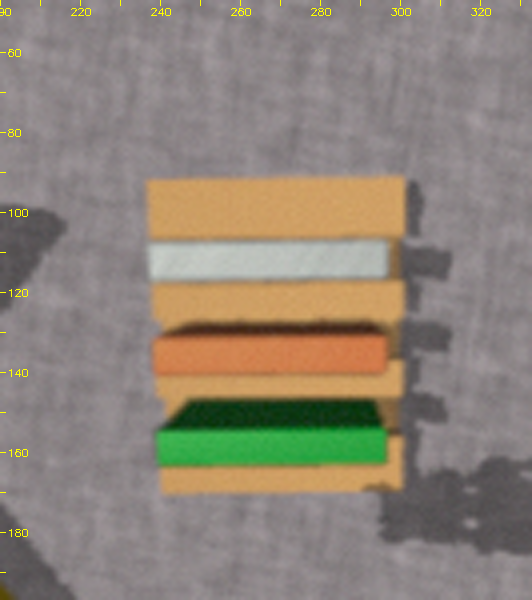

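The wrist crops give these pixel positions:
- **Green plate top:** (239–297, 154–163), in the near slot of the rack.
- **Rack top:** (237–301, 91–170).
- **Block body:** (41–106, 141–199).

Run:
```python
from h import *
import pickle
a=snap('scene');b=snap('side');r=pickle.load(open('wrack.pkl','rb'));w=pickle.load(open('wbox.pkl','rb'))
q=lambda z,h,wd,s:[(x*h,y*wd,z) for x,y in s]
S=[(1,1),(1,-1),(-1,-1),(-1,1)]
p,e=fit([(r,q(98,5,31,S),[(239.25,154.5),(296.75,154),(296.75,163),(239.25,163.5)])],[.47,.28,.15]);print('green w',p,e.tolist())
p,e=fit([(r,q(30,48,39,S),[(236.75,92),(301,91.25),(300.75,169),(240,170.25)])],[.47,.28,.15]);print('rack w',p,e.tolist(),place(p,[(-24,0,0)]))
O=[(a,[(-1,-1),(1,-1),(1,1),(-1,1)],[(227,233.75),(254.75,247.5),(279,229.25),(251.25,216.75)]),
 (b,[(1,1),(-1,1),(-1,-1),(1,-1)],[(276.75,210.25),(304,220),(318,205),(291.5,194.5)]),(w,S,[(40.7,140.7),(99,140.7),(106,199),(51,198.3)])]
for z in (36,44):
  for o in (O[:1],O[1:2],O[2:]):
    p,e=fit([(c,q(z,40,40,s),u) for c,s,u in o],[.55,-.01,0]); print(z,p,e.tolist())
```

```text
green w [0.47017749 0.28461382 0.15821376] [[-0.5, -0.2], [0.3, -0.2], [0.2, 0.2], [-0.0, 0.2]]
rack w [0.49377098 0.28833018 0.16229424] [[-0.2, -0.2], [0.0, -0.3], [-0.2, 0.6], [0.3, 0.1]] [[0.47008636 0.2844522  0.        ]]
36 [ 0.54679591 -0.01192612 -0.01744895] [[-0.6, 0.0], [0.1, 0.9], [0.4, -0.3], [0.1, -0.8]]
36 [ 0.54454928 -0.01103426 -0.04002406] [[-0.7, -0.1], [0.1, 0.7], [0.5, -0.9], [0.0, 0.1]]
36 [ 0.54520709 -0.01548561 -0.02178924] [[-0.1, -0.4], [-0.7, 0.3], [0.3, 0.3], [0.4, -0.3]]
44 [ 0.55376474 -0.01947634 -0.01796957] [[-1.0, 0.0], [0.1, 1.1], [0.7, -0.3], [0.1, -1.0]]
44 [ 0.54021423 -0.00134362 -0.04139535] [[-1.0, -0.1], [0.1, 0.9], [0.8, -0.9], [-0.0, -0.1]]
44 [ 0.54654232 -0.02085264 -0.02323641] [[-0.6, -1.0], [-0.1, -0.1], [0.9, 1.0], [-0.1, 0.2]]
```

Run:
```python
from h import *
go([.4701,.2846,.064],.16)
```

```text
shift [ 30.4 -13.5 216.4] rot [ 0.0005  0.     -0.0127] rows>= 4.4
```

```bash
python3 -m jog '[[0,30,-13.5,30,0,0,-0.011],[0,30,-13.5,75,0,0,-0.011],[0,30,-13.5,120,0,0,-0.011],[0,30,-13.5,155,0,0,-0.011],[0,30,-13.5,185,0,0,-0.011],[0,30,-13.5,205,0,0,-0.011],[0,30,-13.5,216,0,0,-0.011],[0,30,-13.5,216,0,0,-0.011],[0.1,30,-13.5,216,0,0,-0.011],[0.2,30,-13.5,216,0,0,-0.011],[0.3,30,-13.5,216,0,0,-0.011],[0.4,30,-13.5,216,0,0,-0.011]]' 40
python3 -m jog '[[0.5,0,0,0,0,0,0],[0.6,0,0,0,0,0,0],[0.6,0,0,0,0,0,0],[0.6,0,0,0,0,0,0]]' 40
python3 -c "
from h import *
print(get_state()['contact_force'],get_state()['eef_pos'])"
```

```text
time: 4.15
eef_pos: [0.4706, 0.2867, 0.0666]
tcp_rot: [0.997, 0.08, 0.002, -0.0]
contact_force: [-0.5, -1.7, 6.7]
opening: 0.71
finger_force: 42.4
time: 4.55
eef_pos: [0.4707, 0.2867, 0.0666]
tcp_rot: [0.997, 0.08, 0.002, -0.0]
contact_force: [0.1, -1.9, 5.9]
opening: 0.708
finger_force: 42.5
[ 0.14695023 -1.92993837  5.87334185] [0.47067398 0.28672822 0.06664758]
```

```bash
python3 -m jog '[[0.6,0,0,-10,0,0,0],[0.6,0,0,-25,0,0,0],[0.6,0,0,-45,0,0,0],[0.6,0,0,-75,0,0,0],[0.6,0,0,-105,0,0,0],[0.6,0,0,-115,0,0,0],[0.6,0,0,-115,0,0,0]]' 60
python3 - <<'E'
from h import *
s=get_state(); print(s['contact_force'],s['qpos'])
go([.5455,-.013,.16],-.023)
E
```

```text
time: 5.25
eef_pos: [0.4699, 0.2867, 0.1816]
tcp_rot: [0.997, 0.08, 0.002, -0.001]
contact_force: [0.7, 0.9, -2.7]
opening: 0.692
finger_force: 65.2
[ 0.74634827  0.8572646  -2.67770658] [3.63484453e-01 3.99672184e-02 1.91786127e+00 1.24977131e-04
 1.17967428e+00 1.77324240e+00]
shift [ 26.5 308.   21.4] rot [-0.0013 -0.0039  0.184 ] rows>= 6.2
```

```bash
python3 -m jog '[[0.6,2,20,0,0,0,0],[0.6,5,55,0,0,0,0.02],[0.6,9,100,0,0,0,0.05],[0.6,13,145,2,0,0,0.09],[0.6,16,190,5,0,0,0.13],[0.6,20,235,10,0,0,0.16],[0.6,24,275,15,0,0,0.18],[0.6,26,298,20,0,-0.003,0.184],[0.6,26.5,308,21,0,-0.003,0.184],[0.6,26.5,308,21,0,-0.003,0.184],[0.6,26.5,308,21,0,-0.003,0.184],[0.6,26.5,308,21,0,-0.003,0.184]]' 60
python3 - <<'E'
from h import *
import pickle
go([.5455,-.013,.067],-.023)
a=snap('wrist','wpark.png')
a=snap('scene');b=snap('side')
def crop(im,u,v,w,h,k): return cv2.resize(im[v:v+h,u:u+w],None,fx=k,fy=k,interpolation=cv2.INTER_CUBIC)
p=place([.5455,-.013,-.023],[(0,0,60)])
o=[]
for c in (a,b):
    u,v=project(c,p)[0].astype(int); print(u,v); o.append(crop(c['image'],u-50,v-75,100,150,4))
cv2.imwrite('pics/m5.png',np.hstack(o))
E
```

```text
time: 6.45
eef_pos: [0.5441, -0.0121, 0.1583]
tcp_rot: [1.0, -0.011, -0.002, -0.0]
contact_force: [0.2, 0.5, -2.4]
opening: 0.696
finger_force: 65.4
shift [ 1.7  0.9 91.3] rot [-0.0002  0.0035  0.0015] rows>= 1.8
251 222
297 199
```

View pics/m5.png

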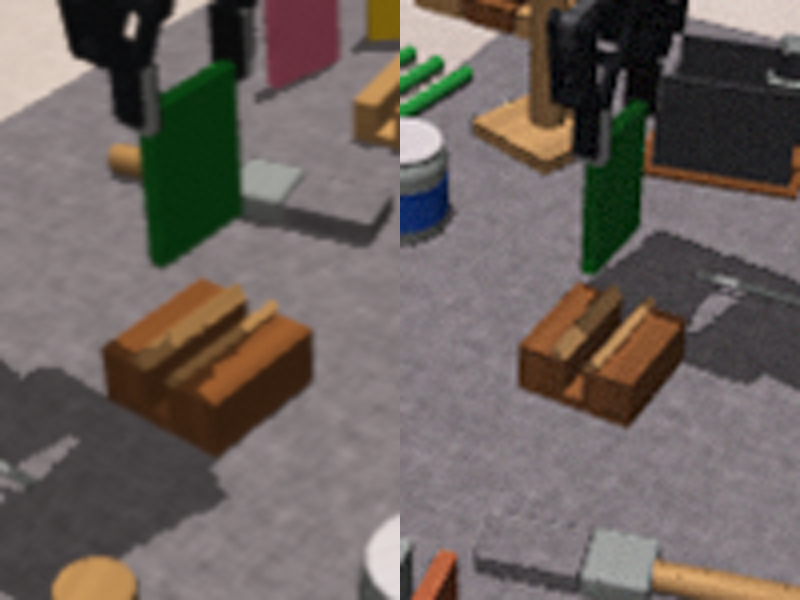

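The plate hangs above the block, roughly aligned with the slot. Its lower corners are at scene (240,212) and side (295,191). I'll check these numerically.

Run:
```python
from h import *
a=snap('scene');b=snap('side')
s=get_state(); 
pl=lambda x,y:np.array([[x,y]])
def loc(P): d=P[:2]-[.5455,-.013]; c,s_=np.cos(-.023),np.sin(-.023); return (np.array([c*d[0]+s_*d[1],-s_*d[0]+c*d[1]])*1000).round(1)
for n,c,uv in [('sc -y bottom mid',a,(201+155/4,147+263/4)),('sc +y bottom +x',a,(201+240/4,147+220/4)),('side +y bottom mid',b,(247+191/4,124+271/4)),('side -y bottom',b,(247+242/4,124+210/4))]:
    for z in (.095,.0997,.104): print(n,z,loc(at_z(c,uv,z)))
for n,c,uv in [('sc lip1 -y',a,(201+152/4,147+362/4)),('sc lip2 -y',a,(201+180/4,147+383/4)),('sd lip1 +y',b,(247+163/4,124+355/4)),('sd lip2 +y',b,(247+205/4,124+366/4))]: print(n,loc(at_z(c,uv,.044)))
```

```text
sc -y bottom mid 0.095 [ -7.6 -23.8]
sc -y bottom mid 0.0997 [ -2.8 -28.4]
sc -y bottom mid 0.104 [  1.6 -32.7]
sc +y bottom +x 0.095 [ 1.6 31.5]
sc +y bottom +x 0.0997 [ 6.3 26.3]
sc +y bottom +x 0.104 [10.7 21.6]
side +y bottom mid 0.095 [-0.2 20.9]
side +y bottom mid 0.0997 [-3.1 27. ]
side +y bottom mid 0.104 [-5.9 32.5]
side -y bottom 0.095 [  3.7 -56.6]
side -y bottom 0.0997 [  0.7 -49.9]
side -y bottom 0.104 [ -2.  -43.8]
sc lip1 -y [ -1.  -39.1]
sc lip2 -y [ 22.1 -43. ]
sd lip1 +y [ 4.5 44.6]
sd lip2 +y [-22.9  41. ]
```

```bash
python3 -m jog '[[0.6,1.5,1,20,0,0.003,0],[0.6,1.5,1,38,0,0.003,0],[0.6,1.5,1,48,0,0.003,0],[0.6,1.5,1,56,0,0.003,0],[0.6,1.5,1,64,0,0.003,0],[0.6,1.5,1,70,0,0.003,0],[0.6,1.5,1,75,0,0.003,0],[0.6,1.5,1,80,0,0.003,0],[0.6,1.5,1,80,0,0.003,0]]' 60
python3 -c "
from h import *
go([.5455,-.013,.067],-.023);print(get_state()['wrist_torque'])"
```

```text
time: 7.6
eef_pos: [0.5453, -0.0145, 0.0778]
tcp_rot: [1.0, -0.012, -0.001, 0.0]
contact_force: [-0.5, -0.2, -1.7]
opening: 0.696
finger_force: 65.4
shift [ 0.1 -1.5 10.8] rot [ 0.      0.0012 -0.0002] rows>= 0.2
[-0.00707492  0.06547371  0.01884382]
```

```bash
python3 -m jog '[[0.6,0,0,3,0,0,0],[0.6,0,0,5.5,0,0,0],[0.6,0,0,7.5,0,0,0],[0.6,0,0,8.5,0,0,0],[0.6,0,0,8.5,0,0,0]]' 60
python3 -m jog '[[0.6,0,0,0.7,0,0,0],[0.6,0,0,1.4,0,0,0],[0.6,0,0,1.4,0,0,0]]' 60
```

```text
time: 8.1
eef_pos: [0.5457, -0.0146, 0.0698]
tcp_rot: [1.0, -0.012, -0.0, 0.0]
contact_force: [0.5, 0.1, -2.6]
opening: 0.692
finger_force: 65.4
time: 8.4
eef_pos: [0.5462, -0.0146, 0.069]
tcp_rot: [1.0, -0.012, 0.0, 0.0]
contact_force: [-1.0, -0.3, -0.3]
opening: 0.694
finger_force: 65.6
```

```bash
python3 -m jog '[[0.6,0,0,0.6,0,0,0],[0.6,0,0,1,0,0,0],[0.5,0,0,1,0,0,0],[0.4,0,0,1,0,0,0],[0.3,0,0,1,0,0,0],[0.2,0,0,1,0,0,0],[0.1,0,0,1,0,0,0],[0,0,0,1,0,0,0],[0,0,0,1,0,0,0],[0,0,0,1,0,0,0]]' 20
python3 -m jog '[[0,0,0,-15,0,0,0],[0,0,0,-45,0,0,0],[0,0,0,-80,0,0,0],[0,0,0,-120,0,0,0],[0,0,0,-130,0,0,0],[0,0,0,-130,0,0,0]]' 20
python3 - <<'E'
from h import *
print(get_state()['qpos'])
go([.46,-.29,.20],.2)
E
```

```text
time: 9.4
eef_pos: [0.5456, -0.0146, 0.0673]
tcp_rot: [1.0, -0.012, -0.0, 0.0]
contact_force: [0.3, 0.2, 0.6]
opening: 1.0
finger_force: 0.0
time: 10.0
eef_pos: [0.5475, -0.0148, 0.2012]
tcp_rot: [1.0, -0.012, 0.003, 0.001]
contact_force: [0.5, 0.4, -0.5]
opening: 1.004
finger_force: 0.0
[-2.12279644e-01  1.32938802e-02  1.90795301e+00 -2.80492751e-04
  1.21368062e+00  1.38173107e+00]
shift [-81.1 277.1   1.1] rot [ 0.0022 -0.0063 -0.2231] rows>= 5.8
```

```bash
python3 -m jog '[[0,-10,35,0,0,0,0],[0,-22,80,0,0,-0.006,-0.06],[0,-36,125,0,0,-0.006,-0.12],[0,-50,170,0,0,-0.006,-0.18],[0,-63,215,0,0,-0.006,-0.22],[0,-75,255,0,0,-0.006,-0.22],[0,-81,277,0,0,-0.006,-0.22],[0,-81,277,0,0,-0.006,-0.22],[0,-81,277,0,0,-0.006,-0.22],[0,-81,277,0,0,-0.006,-0.22]]'
python3 - <<'E'
from h import *
import pickle
w=snap('wrist','wbox2.png'); pickle.dump(w,open('wbox2.pkl','wb'))
print(get_state()['eef_pos'])
ce=place([.545,-.31,.2],[(0,0,90)]); u,v=project(w,ce)[0].astype(int); print(u,v)
u0=min(max(u-66,0),360); v0=max(v-60,0)
k=4
o=cv2.resize(w['image'][v0:v0+150,u0:u0+200],None,fx=k,fy=k,interpolation=cv2.INTER_CUBIC)
o=np.clip((o/255.)**.6*255,0,255).astype(np.uint8)
print(u0,v0)
cv2.imwrite('pics/m6.png',o)
E
```

```text
time: 11.0
eef_pos: [0.4582, -0.2882, 0.1965]
tcp_rot: [0.995, 0.099, -0.004, -0.001]
contact_force: [-0.1, 0.5, 0.7]
opening: 0.998
finger_force: 0.0
[ 0.45845682 -0.28816796  0.19680836]
327 108
261 48
```

View pics/m6.png

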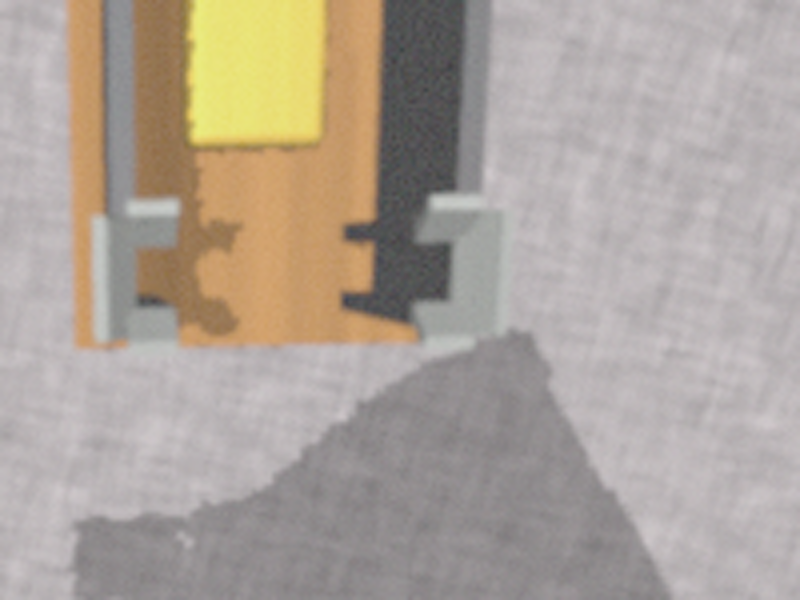

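The crop shows both channel mouths clearly. In the crop the left one is at columns 108–178, rows 217–340, and the right one at columns 414–503, rows 208–340. I'll fit the box pose from these corners.

Run:
```python
from h import *
import pickle
w=pickle.load(open('wbox2.pkl','rb'))
f=lambda L:[(261+(x+.5)/4-.5,48+(y+.5)/4-.5) for x,y in L]
A=(w,[(6,32.5,84),(-6,32.5,84),(6,24.5,84),(-6,24.5,84),(6,-32.5,84),(-6,-32.5,84),(6,-24.5,84),(-6,-24.5,84)],f([(137,247),(137,306),(178,245),(178,305),(450,242),(450,300),(414,243),(413,302)]))
B=(w,[(12,38.5,96),(-12,38.5,96),(12,-38.5,96),(-12,-38.5,96)],f([(108,217),(108,338),(500,210),(500,336)]))
for o in ([A],[B],[A,B]):
    p,e=fit(o,[.545,-.31,.2]); print(p,e.tolist())
w1=pickle.load(open('wbox.pkl','rb'))
# independent check: same model in first view and the fixed cameras
print(project(w1,place(p,[(0,32.5,90),(0,-32.5,90)])), project(snap('scene'),place(p,[(0,32.5,90),(0,-32.5,90)])), project(snap('side'),place(p,[(0,32.5,90)])))
```

```text
[ 0.54050595 -0.3174813   0.21747772] [[-0.3, -0.3], [-0.2, 0.2], [-0.7, 0.0], [-0.7, 0.2], [1.3, -0.2], [0.3, 0.5], [0.5, -0.4], [-0.1, 0.1]]
[ 0.54035975 -0.31749235  0.2170454 ] [[-0.2, -0.6], [0.2, 1.0], [1.2, -0.2], [-1.0, 0.0]]
[ 0.54046179 -0.31748564  0.21691556] [[-0.3, -0.3], [-0.2, 0.2], [-0.7, 0.1], [-0.7, 0.3], [1.3, -0.1], [0.3, 0.5], [0.5, -0.3], [-0.1, 0.2], [-0.2, -0.7], [0.2, 0.8], [1.3, -0.3], [-1.0, -0.1]]
[[270.30572384 188.45529015]
 [324.19220973 177.18359204]] [[139.8499797  284.51040431]
 [113.49660376 311.10639334]] [[343.08355051 144.59371   ]]
```

Run:
```python
from h import *
go([.5456,-.0146,.20],1.548)
```

```text
shift [ 139.2 -251.2   -3.3] rot [-0.005   0.0046 -1.3494] rows>= 9.0
```

```bash
python3 -m jog '[[0,10,-20,-3,0,0,-0.12],[0,25,-45,-3,0,0,-0.26],[0,40,-72,-3,0,0,-0.4],[0,55,-100,-3,0,0,-0.54],[0,70,-127,-3,0,0,-0.68],[0,85,-155,-3,0,0,-0.82],[0,100,-182,-3,0,0,-0.96],[0,115,-208,-3,0,0,-1.1],[0,128,-232,-3,0,0,-1.23],[0,139,-251,-3,-0.005,0.005,-1.349],[0,139,-251,-3,-0.005,0.005,-1.349],[0,139,-251,-3,-0.005,0.005,-1.349]]'
python3 - <<'E'
from h import *
s=get_state();print(s['qpos'])
go([.5456,-.0146,.068],1.548)
E
```

```text
time: 12.35
eef_pos: [0.5454, -0.0156, 0.1998]
tcp_rot: [0.716, 0.698, -0.0, 0.0]
contact_force: [0.0, -1.4, -0.5]
opening: 1.001
finger_force: 0.0
[-2.14207492e-01  1.37135714e-02  1.91000204e+00 -6.95744979e-04
  1.21743350e+00 -1.89250580e-01]
shift [1.100e+00 1.000e-01 1.318e+02] rot [ 0.0003  0.0007 -0.0019] rows>= 2.6
```

```bash
python3 -m jog '[[0,1,0,30,0,0,0],[0,1,0,65,0,0,0],[0,1,0,95,0,0,0],[0,1,0,115,0,0,0],[0,1,0,127,0,0,0],[0,1,0,132,0,0,0],[0,1,0,132,0,0,0],[0.2,1,0,132,0,0,0],[0.4,1,0,132,0,0,0],[0.6,1,0,132,0,0,0],[0.75,1,0,132,0,0,0],[0.85,1,0,132,0,0,0]]' 30
python3 -m jog '[[1,0,0,0,0,0,0],[1,0,0,0,0,0,0],[1,0,0,0,0,0,0],[1,0,0,0,0,0,0],[1,0,0,0,0,0,0]]' 60
```

```text
time: 13.55
eef_pos: [0.5459, -0.0153, 0.0682]
tcp_rot: [0.716, 0.698, 0.0, 0.001]
contact_force: [-0.0, -0.6, -0.4]
opening: 0.155
finger_force: 0.0
time: 14.05
eef_pos: [0.5462, -0.0153, 0.0683]
tcp_rot: [0.716, 0.698, 0.0, 0.001]
contact_force: [0.8, 0.4, 3.4]
opening: 0.099
finger_force: 62.7
```

```bash
python3 -m jog '[[1,0,0,-5,0,0,0],[1,0,0,-15,0,0,0],[1,0,0,-30,0,0,0],[1,0,0,-55,0,0,0],[1,0,0,-85,0,0,0],[1,0,0,-110,0,0,0],[1,0,0,-120,0,0,0],[1,0,0,-120,0,0,0]]' 70
python3 - <<'E'
from h import *
s=get_state();print(s['contact_force'],s['wrist_torque'])
go([.5405,-.3175,.18],.217+np.pi/2)
E
```

```text
time: 14.85
eef_pos: [0.5466, -0.0155, 0.1903]
tcp_rot: [0.716, 0.698, 0.001, 0.002]
contact_force: [-0.9, -0.8, -2.5]
opening: 0.095
finger_force: 69.2
[-0.89807962 -0.82939458 -2.5106145 ] [ 0.06143949 -0.00577555  0.05657044]
shift [-302.1    1.3   10.6] rot [ 0.0045  0.0016 -0.2419] rows>= 6.0
```

```bash
python3 -m jog '[[1,-20,0,2,0,0,0],[1,-55,0,5,0,0,-0.03],[1,-100,0,8,0,0,-0.08],[1,-145,0,10,0,0,-0.13],[1,-190,1,10,0,0,-0.18],[1,-230,1,10,0,0,-0.22],[1,-265,1,10,0,0,-0.242],[1,-290,1,10,0.004,0.001,-0.242],[1,-302,1,10,0.004,0.001,-0.242],[1,-302,1,10,0.004,0.001,-0.242],[1,-302,1,10,0.004,0.001,-0.242],[1,-302,1,10,0.004,0.001,-0.242]]' 70
python3 - <<'E'
from h import *
s=get_state();print(s['qpos'])
go([.5405,-.3175,.18],.217+np.pi/2)
w=snap('wrist','wins.png'); a=snap('scene');b=snap('side')
def crop(im,u,v,w,h,k): return cv2.resize(im[v:v+h,u:u+w],None,fx=k,fy=k,interpolation=cv2.INTER_CUBIC)
p=[.5405,-.3175,.217]; o=[]
for c in (a,b):
    im=c['image'].copy(); u,v=project(c,place(p,[(0,0,110)]))[0].astype(int); print(u,v)
    o.append(crop(im,u-50,v-75,100,150,4))
o=np.clip((np.hstack(o)/255.)**.6*255,0,255).astype(np.uint8)
cv2.imwrite('pics/m7.png',o)
# green outline extents vs model (faces) in both cameras
s=get_state(); z0=s['eef_pos'][2]*1000-58
for c in (a,b,w):
    im=c['image'].astype(int); m=((im[...,1]>im[...,2]*1.6)&(im[...,1]>im[...,0]*1.6)&(im[...,1]>25)).astype(np.uint8)
    n,l,st,ce=cv2.connectedComponentsWithStats(m)
    P=project(c,place([*s['eef_pos'][:2],.217],[(x,y,z0+z) for x in(-5,5) for y in (-31,31) for z in (0,90)]))
    print('model bbox',P.min(0).round(1),P.max(0).round(1),[st[i].tolist() for i in range(1,n) if st[i,4]>60])
E
```

```text
time: 16.05
eef_pos: [0.5391, -0.3155, 0.1774]
tcp_rot: [0.626, 0.78, -0.001, -0.002]
contact_force: [0.3, 0.4, -3.3]
opening: 0.095
finger_force: 69.2
[-6.91063908e-01  2.11295298e-01  1.73640454e+00 -1.58318144e-03
  1.19822651e+00 -9.08900384e-01]
shift [-2.3  0.9 -2.6] rot [-0.0038 -0.0025  0.0014] rows>= 0.1
124 288
345 133
model bbox [ 90.5 226.7] [137.9 297.3] [[93, 227, 45, 69, 1584], [263, 361, 64, 59, 719], [290, 372, 52, 48, 551], [319, 384, 39, 36, 413]]
model bbox [342.8  97.7] [353.  135.7] [[343, 99, 9, 37, 143], [224, 136, 27, 16, 99], [231, 138, 27, 17, 102], [244, 141, 21, 12, 73]]
model bbox [269.  183.2] [292.5 347.4] [[544, 166, 16, 31, 257], [270, 185, 23, 160, 3142], [517, 230, 16, 13, 134], [539, 240, 14, 11, 97]]
```

```bash
python3 -m jog '[[1,-2,0.8,8,-0.003,-0.002,0],[1,-2,0.8,16,-0.003,-0.002,0],[1,-2,0.8,22,-0.003,-0.002,0],[1,-2,0.8,27,-0.003,-0.002,0],[1,-2,0.8,31,-0.003,-0.002,0],[1,-2,0.8,34,-0.003,-0.002,0],[1,-2,0.8,37,-0.003,-0.002,0],[1,-2,0.8,37,-0.003,-0.002,0]]' 70
python3 -c "
from h import *
print(get_state()['wrist_torque']);go([.5405,-.3175,.064],.217+np.pi/2)"
```

```text
time: 17.0
eef_pos: [0.5401, -0.3185, 0.1405]
tcp_rot: [0.626, 0.78, -0.0, -0.0]
contact_force: [-0.1, 1.6, -2.3]
opening: 0.098
finger_force: 69.2
[ 0.29727012 -0.00823708  0.01397828]
shift [ 0.8  0.6 76.5] rot [-0.0005 -0.0004 -0.0001] rows>= 1.5
```

```bash
python3 -m jog '[[1,0.8,0.3,0,0,0,0],[1,0.8,0.3,3,0,0,0],[1,0.8,0.3,6,0,0,0],[1,0.8,0.3,9,0,0,0],[1,0.8,0.3,12,0,0,0],[1,0.8,0.3,12,0,0,0]]' 70
python3 -c "
from h import *
print(get_state()['wrist_torque']);go([.5405,-.3175,.064],.217+np.pi/2)"
```

```text
time: 17.6
eef_pos: [0.54, -0.3181, 0.1281]
tcp_rot: [0.626, 0.78, -0.001, -0.0]
contact_force: [-0.4, -0.4, -3.3]
opening: 0.098
finger_force: 69.2
[ 0.02180419 -0.00646475  0.01036754]
shift [ 0.5  0.7 64.1] rot [-0.0011  0.0006  0.0001] rows>= 1.3
```

Free: the vertical force is only the plate's weight, and it is 12 mm into the channels. I'll continue.

```bash
python3 -m jog '[[1,0,0,4,0,0,0],[1,0,0,8,0,0,0],[1,0,0,12,0,0,0],[1,0,0,16,0,0,0],[1,0,0,20,0,0,0],[1,0,0,24,0,0,0],[1,0,0,27,0,0,0],[1,0,0,30,0,0,0],[1,0,0,30,0,0,0]]' 70
python3 -c "
from h import *
print(get_state()['wrist_torque']);go([.5405,-.3175,.064],.217+np.pi/2)"
```

```text
time: 18.5
eef_pos: [0.5401, -0.3181, 0.0983]
tcp_rot: [0.626, 0.78, -0.001, -0.0]
contact_force: [-0.7, 1.1, -3.0]
opening: 0.094
finger_force: 69.2
[0.11838155 0.01403466 0.02851028]
shift [ 0.6  0.6 34.3] rot [-0.0009  0.0006  0.0001] rows>= 0.7
```

```bash
python3 -m jog '[[1,0,0,4,0,0,0],[1,0,0,8,0,0,0],[1,0,0,12,0,0,0],[1,0,0,16,0,0,0],[1,0,0,20,0,0,0],[1,0,0,23,0,0,0],[1,0,0,26,0,0,0],[1,0,0,28,0,0,0],[1,0,0,28,0,0,0]]' 70
python3 -c "
from h import *
print(get_state()['wrist_torque']);go([.5405,-.3175,.064],.217+np.pi/2)"
```

```text
time: 19.4
eef_pos: [0.5401, -0.3181, 0.0704]
tcp_rot: [0.626, 0.78, -0.0, -0.0]
contact_force: [-0.4, 1.0, -3.7]
opening: 0.093
finger_force: 69.2
[ 0.23514673  0.04364939 -0.00925737]
shift [0.5 0.5 6.4] rot [-0.0007  0.0006  0.    ] rows>= 0.1
```

```bash
python3 -m jog '[[1,0,0,1.5,0,0,0],[1,0,0,3,0,0,0],[1,0,0,4,0,0,0],[1,0,0,5,0,0,0],[1,0,0,5,0,0,0]]' 70
python3 -m jog '[[1,0,0,0.5,0,0,0],[1,0,0,1,0,0,0],[1,0,0,1,0,0,0]]' 70
```

```text
time: 19.9
eef_pos: [0.5403, -0.3181, 0.0658]
tcp_rot: [0.626, 0.78, -0.0, 0.0]
contact_force: [0.2, 1.5, -1.9]
opening: 0.094
finger_force: 69.3
time: 20.2
eef_pos: [0.5403, -0.3181, 0.0649]
tcp_rot: [0.626, 0.78, -0.0, 0.0]
contact_force: [-0.6, 3.4, -1.4]
opening: 0.093
finger_force: 69.4
```

```bash
python3 -m jog '[[1,0,0,0.5,0,0,0],[1,0,0,1,0,0,0],[1,0,0,1,0,0,0]]' 70
python3 -m jog '[[1,0,0,0.5,0,0,0],[1,0,0,1,0,0,0],[1,0,0,1,0,0,0]]' 70
python3 -c "
from h import *
print(get_state()['wrist_torque'])"
```

```text
time: 20.5
eef_pos: [0.5403, -0.3181, 0.0644]
tcp_rot: [0.626, 0.78, -0.0, 0.0]
contact_force: [-1.4, 4.5, 1.9]
opening: 0.095
finger_force: 69.7
time: 20.8
eef_pos: [0.5404, -0.3181, 0.0644]
tcp_rot: [0.626, 0.78, -0.0, -0.0]
contact_force: [-3.7, 5.0, 5.6]
opening: 0.095
finger_force: 70.4
[0.90785613 0.62973813 0.01894196]
```

```bash
python3 -m jog '[[1,0,0,0,0,0,0],[1,0,0,0.5,0,0,0],[1,0,0,0.5,0,0,0]]' 20
python3 -c "
from h import *
s=get_state();print(s['wrist_torque'],s['eef_pos'])
b=snap('scene');im=cv2.resize(b['image'][210:375,90:210],None,fx=3.6,fy=3.6,interpolation=cv2.INTER_CUBIC);cv2.imwrite('pics/m8.png',np.clip((im/255.)**.6*255,0,255).astype(np.uint8))
w=snap('wrist','whome.png');im=w['image'].astype(int); m=((im[...,1]>im[...,2]*1.6)&(im[...,1]>im[...,0]*1.6)&(im[...,1]>25)).astype(np.uint8)
n,l,st,ce=cv2.connectedComponentsWithStats(m);print([st[i].tolist() for i in range(1,n) if st[i,4]>200])"
```

```text
time: 21.1
eef_pos: [0.5404, -0.318, 0.0643]
tcp_rot: [0.626, 0.78, -0.0, -0.0]
contact_force: [-4.7, 6.5, 8.4]
opening: 0.097
finger_force: 70.7
[ 1.06443576  0.76409525 -0.03492491] [ 0.54040062 -0.31803541  0.06434449]
[[269, 214, 24, 131, 2692]]
```

```bash
python3 -m jog '[[1,0,0,-1.2,0,0,0],[1,0,0,-1.2,0,0,0]]' 20
python3 -m jog '[[0.86,0,0,0,0,0,0],[0.82,0,0,0,0,0,0],[0.78,0,0,0,0,0,0],[0.7,0,0,0,0,0,0],[0.6,0,0,0,0,0,0],[0.5,0,0,0,0,0,0],[0.5,0,0,0,0,0,0],[0.5,0,0,0,0,0,0]]' 20
python3 -m jog '[[0.5,0,0,-20,0,0,0],[0.5,0,0,-50,0,0,0],[0.5,0,0,-90,0,0,0],[0.5,0,0,-130,0,0,0],[0.5,0,0,-160,0,0,0],[0.5,-60,-50,-160,0,0,0],[0.5,-60,-90,-160,0,0,0]]'
python3 - <<'E'
from h import *
a=snap('scene');b=snap('side');w=snap('wrist')
P=[.5405,-.3175,.217]
def crop(c,k=4):
    u,v=project(c,place(P,[(20,0,70)]))[0].astype(int); u=max(u,50); v=max(v,50)
    return np.clip((cv2.resize(c['image'][v-50:v+50,u-50:u+50],(400,400),interpolation=cv2.INTER_CUBIC)/255.)**.6*255,0,255).astype(np.uint8)
cv2.imwrite('pics/final.png',np.hstack([crop(a),crop(b)]))
for c in (a,b,w):
    im=c['image'].astype(int); m=((im[...,1]>im[...,2]*1.6)&(im[...,1]>im[...,0]*1.6)&(im[...,1]>25)).astype(np.uint8)
    n,l,st,ce=cv2.connectedComponentsWithStats(m)
    Q=project(c,place(P,[(x,y,z) for z in (96,100) for x in(-5,5) for y in (-31,31)]))
    print('top model z96',Q[:4].round(1).tolist(),'z100 dv',(Q[4:]-Q[:4])[0].round(1),[st[i].tolist() for i in range(1,n) if st[i,4]>30])
E
```

```text
time: 21.4
eef_pos: [0.5404, -0.3181, 0.0644]
tcp_rot: [0.626, 0.78, -0.0, 0.0]
contact_force: [-2.6, 5.1, 3.4]
opening: 0.097
finger_force: 70.1
time: 22.2
eef_pos: [0.5403, -0.3182, 0.0636]
tcp_rot: [0.626, 0.78, -0.0, 0.0]
contact_force: [1.1, -0.5, -0.2]
opening: 0.499
finger_force: 0.0
time: 22.9
eef_pos: [0.4767, -0.3914, 0.226]
tcp_rot: [0.625, 0.781, -0.001, 0.003]
contact_force: [-0.8, -0.3, 0.0]
opening: 0.499
finger_force: 0.0
top model z96 [[110.8, 306.9], [136.2, 281.7], [115.5, 308.9], [140.8, 283.4]] z100 dv [-0.7 -1.7] [[112, 282, 39, 43, 843], [263, 361, 64, 59, 719], [290, 372, 52, 48, 551], [319, 384, 39, 36, 415]]
top model z96 [[348.1, 133.5], [345.1, 142.8], [344.9, 133.0], [341.7, 142.3]] z100 dv [ 0.2 -1.2] [[342, 134, 6, 10, 42], [224, 136, 27, 16, 99], [232, 138, 26, 17, 100], [244, 141, 21, 12, 74]]
top model z96 [[367.0, 168.8], [372.3, 96.8], [377.9, 168.8], [383.9, 96.9]] z100 dv [1.1 0.8] [[349, 98, 34, 72, 1815]]
```

View pics/final.png

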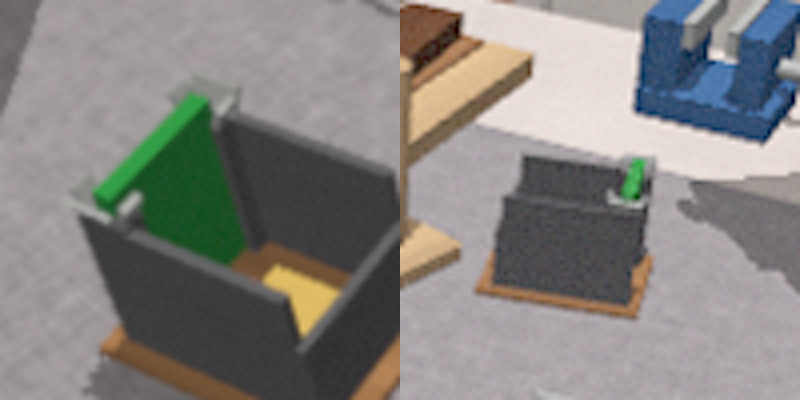

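The plate sits flush with the flares at both ends, with its top edge at scene row 282 (model 281.7 for a 96 mm top). It is home and the robot is clear of it.

```bash
python3 -c "
from plant import workorder
print(workorder.sign_off())"
```

```text
the job is handed in; nothing more can be done
None
```

The green plate was parked in the block slot and released, then taken again by its broad faces and lowered gently down the channels until fully home. The job was handed in at about 23 s, and sign-off returned no verdict.

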